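# Take up the free play of a fixture slide

## Robot

A 6-joint arm with a two-finger parallel gripper is mounted at the origin on the work surface. World frame = base frame: x ahead of the robot, y to its left, z up, the work surface at z = 0. Lengths are in m, angles in rad, forces in N, time in s.
With the tool pointing down it reaches from about 0.325 to 1 m from the base axis. Payload 5.1 kg.
Tool frame: the origin (TCP) lies at the very end of the fingers, on their centre line; the grasp point (between the pads) lies r.grip_depth behind it (r.grip_depth is the distance from the TCP to the grasp point, in m); y points along the fingers, x is the direction in which the jaws open and shut, and the axes are right-handed (so a half turn about y gives the same grasp; the last joint's range is limited). The gripper opens to 85 mm and grips with 20 to 120 N. Pads are 22 mm wide; open, the fingers measure 114 mm over their backs; the gripper's body (76 mm by 85 mm) begins 54 mm behind the grasp point. The pads swing forward as they close: fully open they stand 13 mm farther back than shut.
Start: joints at [-1.375, 0.124, 1.65, -0, 1.367, -0.083], TCP at [0.179, -0.625, 0.231] pointing down, gripper open.
Joint ranges: [-2.61, 2.61], [-1.02, 2.33], [0.03, 2.71], [-1.35, 4.49], [0.32, 2.68], [-2.91, 2.91]. Speed limits (rad/s): [2.57, 2.57, 3.14, 3.14, 3.14, 3.14].

## Interface

Orientations are given as a unit quaternion [w, x, y, z].
In Python, from station import r gives the robot as it stands.
- The arm moves only by the tool play_rows, never from a script. Its argument "deltas" is a list of rows, each a list of 4 numbers: the shift along the tool's x, y, z in m, then the turn about the tool's y in rad. In form: [[dx, dy, dz, twist], ...]. A call has 1 to 20 rows; each row shifts and turns the pose as measured when the row begins, along the tool's axes as they then stand; what a row does not reach is not made up. A row lasts 1/10 s, in which the tool goes at most 50 mm and 8.59 degrees, less where a joint would pass 70% of its speed; a pose out of reach is approached as far as the arm can. A call is refused whole if a number of a shift passes 0.05 or a number of a turn 0.15, either way. A call with a gripper value outside its range is refused whole. "jaw" is the finger opening in m, from 0 to 0.0854, set as the call begins (left out, the last holds). The fingers move at their own pace and stop on an object; "newtons" is the grip in N (left out, the last holds). Time passes only in rows, so rows that do not move let the fingers close. It gives the time, the measured TCP pose, the force and the opening at its end, in the units of the state.
- r.state(): the state, without advancing time (a new reading comes with each control period).
- r.grab_frame(name): name is "scene" or "top" or "wrist"; returns a dict with "image" (384x512x3 uint8, red, green, blue), "mtx" (3x3 intrinsics, pixels), "rvec" (rotation vector, rad) and "tvec" (3), from world to camera coordinates, as OpenCV has them. Camera axes: x right, y down, z forward; pixel columns grow to the right and rows downward; lengths in m; the calibration is good to about 2 mm. A picture is of the moment at which its call begins. There is no depth.
- r.job_done(): hands the job in, once; it reports no verdict.
The state is a dict: "time_s": time; "joint_positions": joint angles; "dq": joint speeds; "effort": joint torques, N m; "tcp_pos": TCP position; "ee_rot": TCP orientation; "force": force on the tool from outside, world axes, zero at the start; "wrist_torque": the same for the moment, N m; "grip_width": finger opening in m.
Only numpy, scipy, OpenCV 4.12 (cv2) and the standard library are available. Lean on these libraries where they do the work, as an engineer would, in place of code of your own. Each camera call takes 0.05 s, during which the arm holds its last target.

## Task

The blue carriage of the slide fixture has free play between the spring pad hidden in its nut box and the brass take-up wedge. Before touching the wedge, rock the carriage gently by its steel post, first towards the grey nut box and then back towards the wedge, each time until you feel firm resistance, to find out how much play there is. Then push the wedge in by its red tab just far enough that the play is gone and the carriage is lightly nipped, not jammed; let go, never force anything, and leave the other things on the bench alone.

Things in the scene. Friction and masses are not known exactly. Their poses are not given: they have to be found in the camera images.
- base: Green base plate of the slide fixture, fixed to the bench, place and yaw vary: 300 mm (its x) by 350 mm (its y), 18 mm thick, z up. Origin at bench height, in line with the carriage post. The carriage slides along the base's y, the wedge along the base's x. The nut box stands at its -y side, the wedge at its +y side.
- carriage: Blue block, 70 x 70 mm, top 48 mm above the bench, sliding along the base's y with 1 N of friction. Axes as the base's, origin below the post at bench height. Its tongue runs in -y into the nut box; its steel roller, 18 mm across, 55 mm to +y, meets the wedge. It starts inside its free play, 3 mm or more from either end.
- post_top (a point): Centre of the top of the carriage's grip: a square upright steel post, 24 x 24 mm, from 48 to 112 mm above the bench.
- nut_box: Grey closed housing on the base, 75 (x) by 100 mm (y), centre 130 mm to -y of the base's origin, which is also its own; top 62 mm above the bench. Hidden inside, at an unknown place, a sprung pad meets the carriage's tongue: 3 N at first touch, then 2 N more per mm. A light nip is 3 to 10 N (pad pushed back 0 to 3.5 mm); over 16 N harms it. Free play from pad to wedge: 9 to 26 mm at the start.
- wedge: Brass wedge, 120 mm long, sliding along the base's x with 9 N of friction; stays where left. Its slanted face meets the roller without spring. Each mm pushed in (base +x) brings that meeting place 0.45 mm nearer the nut box. Stroke 80 mm; starts 0 to 8 mm in. Axes as the base's, origin at bench height. More than 20 N between wedge and roller is too much.
- tab_top (a point): Centre of the top of the wedge's grip: an upright red tab, 22 mm (base x) by 30 mm (base y), from 46 to 111 mm above the bench; moves with the wedge.
- spanner: Bystander: steel open-ended spanner, 200 mm long, lying on the bench; origin at the centre of its underside as it was set down.
- hammer: Bystander: hand hammer lying on the bench; origin at the centre of its underside as it was set down.
- oil_bottle: Bystander: yellow plastic bottle with a red cap, 60 mm across, 170 mm tall, standing; origin at the centre of its underside as it was set down.
- disc: Bystander: black grinding disc, 115 mm across, 5 mm thick, lying flat; origin at the centre of its underside as it was set down.
- mug: Bystander: blue mug, 80 mm across, 90 mm tall; origin at the centre of its underside as it was set down.
- bush: Bystander: flanged brass bush, 44 mm across, 35 mm tall; origin at the centre of its underside as it was set down.
- bolt_blank: Bystander: dark steel cylinder, 18 mm across, 22 mm tall, standing on the base plate; origin at the centre of its underside as it was set down.
- washer: Bystander: steel washer, 32 mm across, 5 mm thick, lying on the base plate; origin at the centre of its underside as it was set down.

How it is judged:
By the outcome, as a careful person would: the job done as asked, in the order asked, and still so for the second after the job is handed in, with the robot touching nothing.
It also fails if it takes over 70 s, if anything falls off the work surface, if the arm or the gripper's body presses on something with over 40 N, if the wrist force passes 120 N, or if a joint passes its speed limit or range.

## Working session

There is one attempt and no reset: what is moved stays moved. The work goes in short steps, Python scripts to look and compute and a tool call to move; the robot and the scene stay as the last step left them, time stands still between calls to the robot, and variables do not carry over. Pictures are saved under pics/ and viewed, and the job is handed in when it is done.

Besides the shell and the picture viewer there is one more tool, called after "Request:" as name(argument=value, ...), one argument or row to a line, values as JSON. play_rows: Moves the arm, as the interface text tells. Its arguments: {"type":"object","properties":{"deltas":{"type":"array","items":{"type":"array","items":{"type":"number"}}},"jaw":{"type":"number"},"newtons":{"type":"number"}},"required":["deltas"]}

```bash
mkdir -p pics; ls
python3 - <<'E'
from station import r
import cv2,pickle
s=r.state();print(s);print(r.grip_depth)
for n in ("scene","top"):
    f=r.grab_frame(n);pickle.dump(f,open(n+'0.pkl','wb'))
    cv2.imwrite(f'pics/{n}0.png',f['image'][:,:,::-1])
    print(n,f['mtx'],f['rvec'],f['tvec'])
E
```

```text
pics
{'time_s': 0.0, 'joint_positions': array([-1.37459324e+00,  1.24511853e-01,  1.65167216e+00, -3.08865848e-05,
        1.36752876e+00, -8.26264146e-02]), 'dq': array([-0.00080976,  0.00082675, -0.00043999, -0.00144543, -0.00040899,
       -0.00153972]), 'effort': array([ 2.85310751e-03, -4.23600733e+01, -3.65454376e+01,  1.57701088e-04,
        6.90647386e-03,  1.54692924e-05]), 'tcp_pos': array([ 0.17872634, -0.624302  ,  0.23004976]), 'ee_rot': array([ 0.56512266, -0.56414043,  0.42623133, -0.42509857]), 'force': array([-0.50760278,  0.66610405, -0.58515882]), 'wrist_torque': array([-0.03537722,  0.04040455,  0.0143074 ]), 'grip_width': 0.08566416768010225}
0.0187
scene [[437.08741191   0.         259.9737446 ]
 [  0.         437.08741191 198.59215361]
 [  0.           0.           1.        ]] [ 1.97338936  1.12980396 -0.56073353] [-0.30922144 -0.22018469  2.01631419]
top [[386.20067278   0.         256.4137504 ]
 [  0.         386.20067278 194.22251488]
 [  0.           0.           1.        ]] [ 2.19581513 -2.16267934  0.07891065] [0.04351434 0.57842632 1.32524342]
```

View pics/scene0.png

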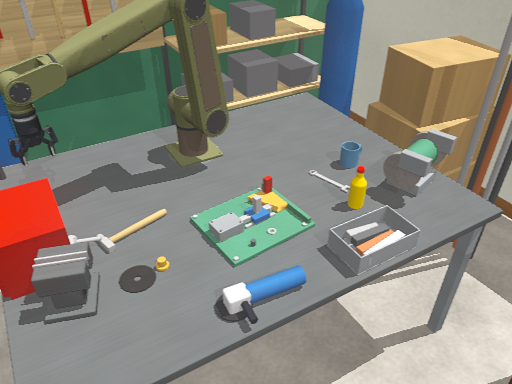

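View pics/top0.png

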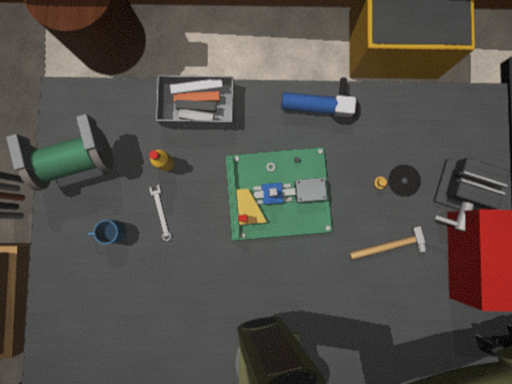

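Run:
```python
import cv2
t=cv2.imread('pics/top0.png')[140:250,220:340];cv2.imwrite('pics/topc.png',cv2.resize(t,None,fx=5,fy=5,interpolation=cv2.INTER_CUBIC))
t=cv2.imread('pics/scene0.png')[165:265,180:320];cv2.imwrite('pics/scenec.png',cv2.resize(t,None,fx=5,fy=5,interpolation=cv2.INTER_CUBIC))
```

```text
(no output)
```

View pics/topc.png

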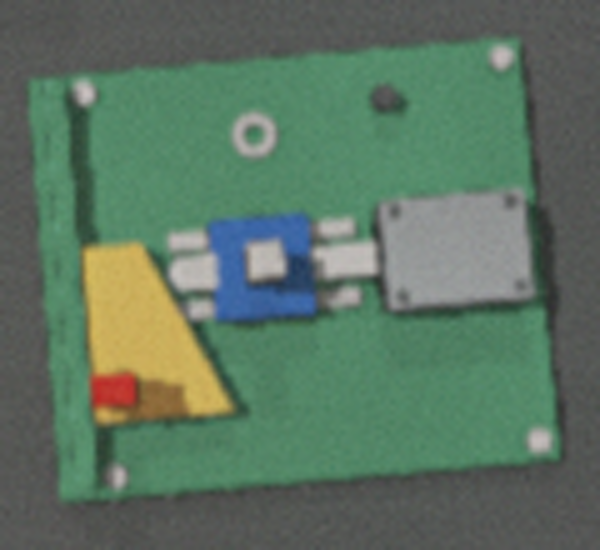

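View pics/scenec.png

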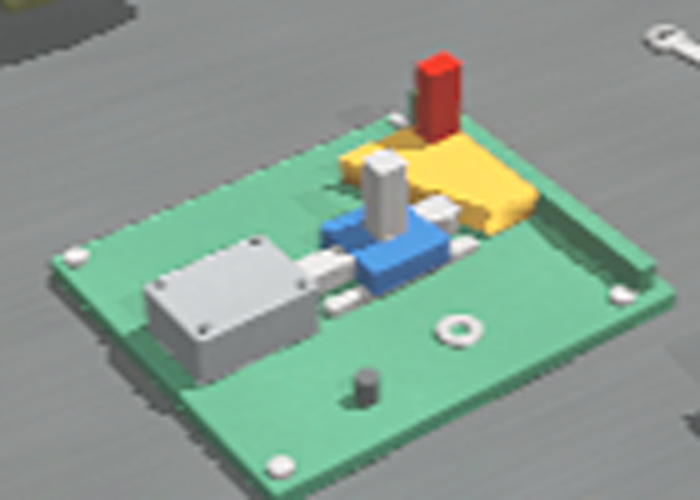

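```bash
cat > h.py <<'E'
import cv2,numpy as np,pickle
def ray(f,uv,z):
    R=cv2.Rodrigues(f['rvec'])[0];c=-R.T@np.ravel(f['tvec'])
    d=R.T@np.linalg.inv(f['mtx'])@np.array([uv[0],uv[1],1.]);return c+d*(z-c[2])/d[2]
def proj(f,P): return cv2.projectPoints(np.float64(P).reshape(-1,1,3),f['rvec'],f['tvec'],f['mtx'],None)[0].reshape(-1,2)
def cr(x,y,x0,y0,s=5): return ((x+.5)/s-.5+x0,(y+.5)/s-.5+y0)
E
python3 - <<'E'
from h import *
f=pickle.load(open('top0.pkl','rb'));g=pickle.load(open('scene0.pkl','rb'))
for n,x,y,z in [('post',266,258,.112),('tab',115,390,.111),('box',456,249,.062),('c1',520,40,.018),('c2',560,458,.018),('c3',62,500,.018),('c4',30,80,.018),('screw1',84,94,.02),('s2',502,57,.02),('s3',540,440,.02),('s4',116,476,.02),
 ('bx1',378,204,.062),('bx2',526,188,.062),('bx3',536,298,.062),('bx4',386,311,.062)]:
    print(n,ray(f,cr(x,y,220,140),z).round(4))
for n,x,y,z in [('post',385,160,.112),('tab',439,64,.111),('bx1',148,290,.062),('bx2',258,238,.062),('bx3',318,285,.062),('bx4',205,335,.062)]:
    print(n,ray(g,cr(x,y,180,165),z).round(4))
E
```

```text
post [ 0.5814 -0.0015  0.112 ]
tab [0.4941 0.0954 0.111 ]
box [ 0.5938 -0.1319  0.062 ]
c1 [ 0.7468 -0.1824  0.018 ]
c2 [ 0.4532 -0.2107  0.018 ]
c3 [0.4188 0.1346 0.018 ]
c4 [0.7132 0.1632 0.018 ]
screw1 [0.7034 0.1248 0.02  ]
s2 [ 0.734  -0.1694  0.02  ]
s3 [ 0.4654 -0.1965  0.02  ]
s4 [0.436  0.0974 0.02  ]
bx1 [ 0.6237 -0.0789  0.062 ]
bx2 [ 0.6361 -0.1793  0.062 ]
bx3 [ 0.5613 -0.1862  0.062 ]
bx4 [ 0.551  -0.0848  0.062 ]
post [5.844e-01 1.000e-04 1.120e-01]
tab [0.4989 0.0969 0.111 ]
bx1 [ 0.5739 -0.1832  0.062 ]
bx2 [ 0.5612 -0.091   0.062 ]
bx3 [ 0.6284 -0.0792  0.062 ]
bx4 [ 0.6361 -0.1702  0.062 ]
```

```bash
cat >> h.py <<'E'
from scipy.spatial.transform import Rotation as Ro
YAW=0.0968
BX=np.array([np.cos(YAW),np.sin(YAW),0]);BY=np.array([-np.sin(YAW),np.cos(YAW),0])
def Rt(q): return Ro.from_quat([q[1],q[2],q[3],q[0]]).as_matrix()
def to(s,P):
    return Rt(s['ee_rot']).T@(np.array(P)-s['tcp_pos'])
def tw(s,d): # twist about tool y to bring tool x to +-d
    v=Rt(s['ee_rot']).T@d; a=np.arctan2(-v[2],v[0]); return a,(a+np.pi if a<0 else a-np.pi)
E
python3 - <<'E'
from h import *
from station import r
s=r.state();print(Rt(s['ee_rot']).round(3));print(to(s,[.179,-.625,.4]),to(s,[.583,-.001,.4]),tw(s,BY),tw(s,BX))
f=pickle.load(open('top0.pkl','rb'));g=pickle.load(open('scene0.pkl','rb'))
for z in (0,.15,.3): print(z,ray(f,(448,210),z),ray(g,(50,185),z),ray(g,(0,198),z),ray(g,(75,225),z))
E
```

```text
[[ 0.275 -0.     0.961]
 [-0.961  0.002  0.275]
 [-0.002 -1.     0.   ]]
[ 3.51347970e-04 -1.69823015e-01  9.37268910e-05] [-0.48835951 -0.16883687  0.56023008] (np.float64(-2.95957168023653), np.float64(0.18202097335326295)) (np.float64(-1.38877572380925), np.float64(1.7528169297805432))
0 [ 0.53376702 -0.62449861  0.        ] [-0.04213657 -0.61645899  0.        ] [-0.0470726  -0.80183556  0.        ] [ 0.27080822 -0.58278197  0.        ]
0.15 [ 0.52712349 -0.55105628  0.15      ] [ 0.20457406 -0.6174293   0.15      ] [ 0.20035395 -0.77591875  0.15      ] [ 0.47212916 -0.58863681  0.15      ]
0.3 [ 0.52047995 -0.47761395  0.3       ] [ 0.45128468 -0.61839961  0.3       ] [ 0.4477805  -0.75000194  0.3       ] [ 0.6734501  -0.59449165  0.3       ]
```

Request:
play_rows(
  deltas=[
    [0,-0.045,0,0.04],
    [0,-0.045,0,0.04],
    [0,-0.045,0,0.04],
    [0,-0.045,0,0.04],
    [0,-0.03,0,0.02],
  ],
  jaw=0.085,
)

```text
time_s: 0.6
tcp_pos: [0.1783, -0.6221, 0.4336]
ee_rot: [0.528, -0.517, 0.484, -0.469]
force: [-0.1, 0.2, 1.0]
grip_width: 0.0849
```

Run:
```python
from h import *
from station import r
s=r.state();print(s['time_s'],s['tcp_pos'],s['force'],to(s,[.583,-.001,.3]),tw(s,BY))
```

```text
0.6 [ 0.17826408 -0.62212638  0.43359459] [-0.05584591  0.20673487  1.01645875] [-0.57799721  0.14707803  0.46015642] (np.float64(3.1362979970475204), np.float64(-0.00529465654227268))
```

Request:
play_rows(
  deltas=[
    [-0.035,0,0.028,0],
    [-0.035,0,0.028,0],
    [-0.035,0,0.028,0],
    [-0.035,0,0.028,0],
    [-0.035,0,0.028,0],
    [-0.035,0,0.028,0],
    [-0.035,0,0.028,0],
    [-0.035,0,0.028,0],
    [-0.035,0,0.028,0],
    [-0.035,0,0.028,0],
    [-0.035,0,0.028,0],
    [-0.035,0.02,0.028,0],
    [-0.035,0.02,0.028,0],
    [-0.035,0.02,0.028,0],
    [-0.035,0.02,0.028,0],
    [-0.03,0.02,0.025,0],
    [0,0,0,0],
  ],
)

```text
time_s: 2.3
tcp_pos: [0.582, -0.0082, 0.3399]
ee_rot: [0.525, -0.517, 0.484, -0.472]
force: [-0.3, 0.4, -0.0]
grip_width: 0.0851
```

```bash
cat > look.py <<'E'
from h import *
from station import r
import sys
def info(P=[.583,-.001,.25]):
    s=r.state();print(s['time_s'],s['tcp_pos'].round(4),'F',s['force'].round(2),'Fbase',(s['force']@BX).round(2),(s['force']@BY).round(2),'to',to(s,P).round(4),tw(s,BY),s['grip_width'])
    return s
E
python3 - <<'E'
from look import *
info()
f=r.grab_frame('wrist');pickle.dump(f,open('w1.pkl','wb'))
cv2.imwrite('pics/w1.png',f['image'][:,:,::-1])
E
```

```text
2.3 [ 0.582  -0.0082  0.3399] F [-0.35  0.38 -0.03] Fbase -0.31 0.41 to [-0.0052  0.09    0.002 ] (np.float64(3.130750901727777), np.float64(-0.010841751862016302)) 0.08508747263494708
```

View pics/w1.png

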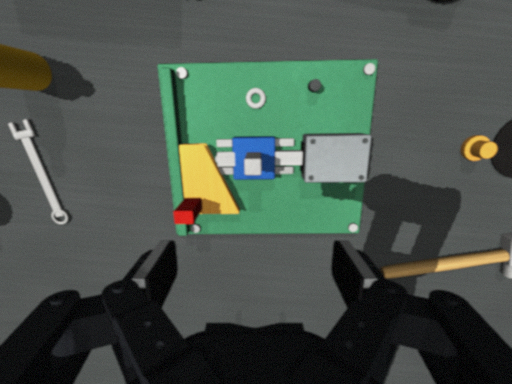

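Run:
```python
import cv2
t=cv2.imread('pics/w1.png')[50:245,150:390];cv2.imwrite('pics/w1c.png',cv2.resize(t,None,fx=3,fy=3,interpolation=cv2.INTER_CUBIC))
```

```text
(no output)
```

View pics/w1c.png

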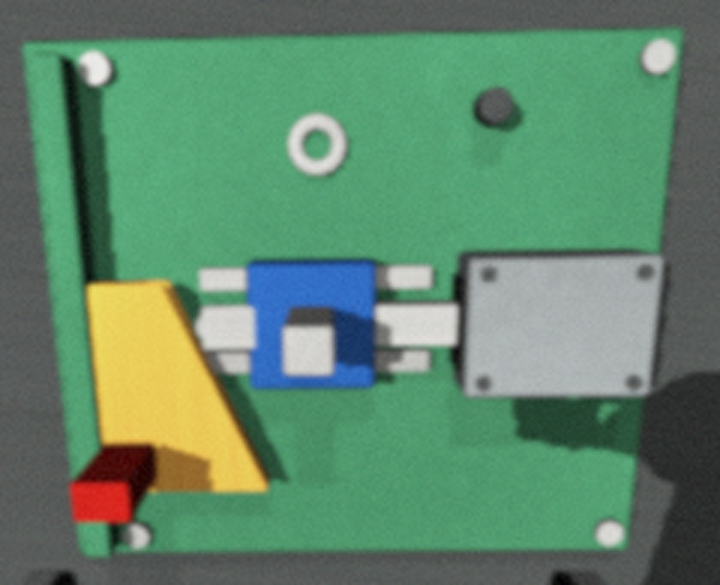

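Run:
```python
from h import *
f=pickle.load(open('w1.pkl','rb'))
p=lambda x,y,z: ray(f,cr(x,y,150,50,3),z)
P={}
for n,x,y,z in [('post',308,350,.112),('tab',101,502,.111),('tabL',71,483,.111),('b1',466,255,.062),('b2',664,256,.062),('b3',653,396,.062),('b4',464,396,.062),('c4',24,44,.018),('c1',682,29,.018),('c2',629,548,.018),('c3',82,556,.018)]:
    P[n]=p(x,y,z);print(n,P[n].round(4))
d=P['c1']-P['c4'];print(np.arctan2(d[1],d[0])+np.pi/2); d=P['c1']-P['c2'];print(np.arctan2(d[1],d[0]))
o=(P['c1']+P['c2']+P['c3']+P['c4'])/4;print('o',o)
o=np.r_[.5*(P['b1']+P['b3'])[:2],0]+.13*BY;print('o box',o)
for n in('post','tab'):print(n,(P[n]-o)@BX,(P[n]-o)@BY)
```

```text
post [ 0.5807 -0.0009  0.112 ]
tab [0.4939 0.0963 0.111 ]
tabL [0.5027 0.1114 0.111 ]
b1 [ 0.627 -0.077  0.062]
b2 [ 0.6353 -0.1773  0.062 ]
b3 [ 0.5621 -0.1873  0.062 ]
b4 [ 0.5529 -0.0865  0.062 ]
c4 [0.7124 0.1642 0.018 ]
c1 [ 0.748  -0.1799  0.018 ]
c2 [ 0.4532 -0.2123  0.018 ]
c3 [0.4145 0.1335 0.018 ]
0.10304462653553026
0.10964895333330814
o [ 0.58204155 -0.02360608  0.018     ]
o box [ 0.5819499  -0.00274873  0.        ]
post -0.0010820792155736498 0.0019926981786472704
tab -0.07809809865171422 0.10710741089417751
```

Request:
play_rows(
  deltas=[
    [-0.007,0.04,0,-0.013],
    [0,0.045,0,0],
    [0,0.045,0,0],
    [0,0.045,0,0],
    [0,0.03,0,0],
    [0,0.01,0,0],
    [0,0,0,0],
  ],
  jaw=0.06,
)

```text
time_s: 3.05
tcp_pos: [0.5831, -0.0051, 0.1283]
ee_rot: [0.528, -0.517, 0.478, -0.475]
force: [-1.2, 0.5, -0.2]
grip_width: 0.0601
```

Run:
```python
from look import *
info([.5815,-.001,.075])
f=r.grab_frame('wrist');pickle.dump(f,open('w2.pkl','wb'))
cv2.imwrite('pics/w2.png',f['image'][:,:,::-1])
```

```text
3.05 [ 0.5831 -0.0051  0.1283] F [-1.16  0.51 -0.21] Fbase -1.11 0.62 to [-0.0035  0.0533 -0.0017] (np.float64(3.1375162627766446), np.float64(-0.004076390813148478)) 0.0601296349169649
```

View pics/w2.png

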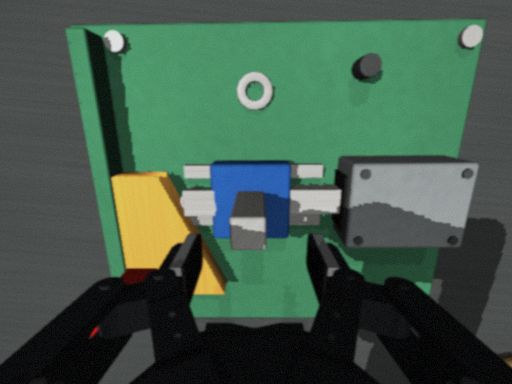

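Request:
play_rows(
  deltas=[
    [-0.0035,0.01,-0.0017,0],
    [0,0.02,0,0],
    [0,0.02,0,0],
    [0,0.004,0,0],
    [0,0,0,0],
  ],
  jaw=0.045,
)

```text
time_s: 3.6
tcp_pos: [0.59, -0.0021, 0.0852]
ee_rot: [0.533, -0.512, 0.471, -0.481]
force: [-0.2, 0.1, 0.3]
grip_width: 0.045
```

Run:
```python
from look import *
info([.5815,-.001,.075])
f=r.grab_frame('wrist');pickle.dump(f,open('w3.pkl','wb'))
cv2.imwrite('pics/w3.png',f['image'][:,:,::-1])
```

```text
3.6 [ 0.59   -0.0021  0.0852] F [-0.24  0.14  0.28] Fbase -0.23 0.16 to [-0.0018  0.01   -0.0087] (np.float64(3.1365357859701355), np.float64(-0.0050568676196576234)) 0.044968616057005424
```

View pics/w3.png

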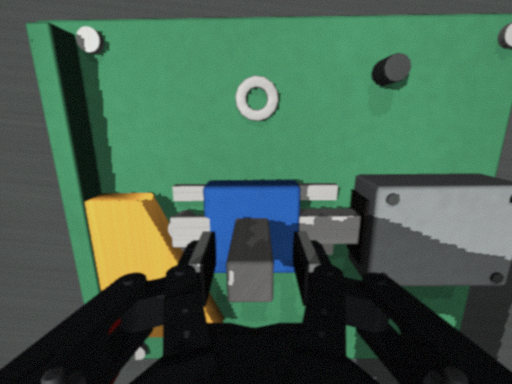

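Run:
```python
from look import *
s=info([.5815,-.001,.075]);print(Rt(s['ee_rot']).round(3))
```

```text
3.65 [ 0.5902 -0.0021  0.0856] F [ 0.41 -0.37 -0.78] Fbase 0.37 -0.41 to [-0.0018  0.0103 -0.0089] (np.float64(3.1365861518456537), np.float64(-0.005006501744139413)) 0.044648549780171395
[[ 0.092  0.03   0.995]
 [-0.996  0.012  0.092]
 [-0.009 -0.999  0.031]]
```

Request:
play_rows(
  deltas=[
    [-0.0018,0.007,-0.009,0],
    [0,0.003,0,0],
    [0,0,0,0],
  ],
)

```text
time_s: 3.95
tcp_pos: [0.5825, -0.001, 0.078]
ee_rot: [0.534, -0.511, 0.47, -0.483]
force: [-1.1, -0.5, 0.2]
grip_width: 0.0453
```

Run:
```python
from look import *
s=info([.5815,-.001,.075]);print(Rt(s['ee_rot']).round(3))
```

```text
3.95 [ 0.5825 -0.001   0.078 ] F [-1.09 -0.5   0.23] Fbase -1.13 -0.39 to [-0.0001  0.0029 -0.0011] (np.float64(3.1366764860639407), np.float64(-0.004916167525852444)) 0.04530270101467377
[[ 0.092  0.036  0.995]
 [-0.996  0.011  0.092]
 [-0.008 -0.999  0.037]]
```

Request:
play_rows(
  deltas=[
    [0,0,0,0],
    [0,0,0,0],
    [0,0,0,0],
    [0,0,0,0],
    [0,0,0,0],
  ],
  jaw=0.015,
  newtons=20,
)

```text
time_s: 4.45
tcp_pos: [0.5827, -0.0011, 0.0785]
ee_rot: [0.534, -0.512, 0.469, -0.483]
force: [-0.8, 0.4, -0.5]
grip_width: 0.0237
```

Run:
```python
from look import *
s=info([.5815,-.001,.075]);print(Rt(s['ee_rot']).round(3))
f=r.grab_frame('wrist')
cv2.imwrite('pics/w4.png',f['image'][:,:,::-1])
```

```text
4.45 [ 0.5827 -0.0011  0.0785] F [-0.77  0.43 -0.47] Fbase -0.73 0.51 to [-0.0002  0.0035 -0.0013] (np.float64(3.1387504272985813), np.float64(-0.00284222629121178)) 0.023650644563277486
[[ 0.094  0.036  0.995]
 [-0.996  0.01   0.094]
 [-0.007 -0.999  0.037]]
```

View pics/w4.png

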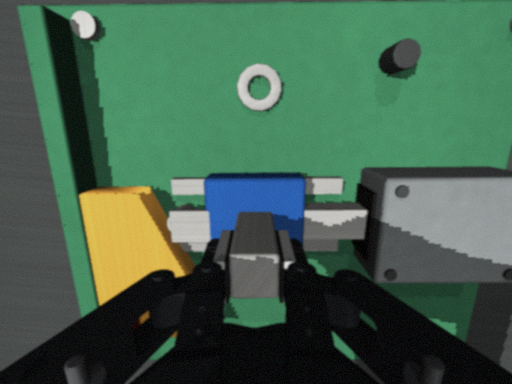

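Request:
play_rows(
  deltas=[
    [0.001,0,0,0],
    [0.001,0,0,0],
    [0.001,0,0,0],
  ],
)

```text
time_s: 4.8
tcp_pos: [0.583, -0.004, 0.0785]
ee_rot: [0.534, -0.512, 0.469, -0.483]
force: [-0.9, 1.2, 0.6]
grip_width: 0.0241
```

```bash
cat > rd.py <<'E'
from look import *
s=r.state();O=np.array([.5815,-.001,.0])
d=s['tcp_pos']-O
print('t%.2f bx %.2f by %.2f z %.1f mm  Fx %.2f Fy %.2f Fz %.2f  T %s w %.4f'%(s['time_s'],1e3*d@BX,1e3*d@BY,1e3*d[2],s['force']@BX,s['force']@BY,s['force'][2],s['wrist_torque'].round(2),s['grip_width']))
E
python3 rd.py
```

```text
t4.80 bx 1.16 by -3.09 z 78.5 mm  Fx -0.81 Fy 1.26 Fz 0.65  T [-0.13 -0.    0.12] w 0.0241
```

Request:
play_rows(
  deltas=[
    [0.001,0,0,0],
    [0.001,0,0,0],
  ],
)

```text
time_s: 5.0
tcp_pos: [0.5832, -0.0061, 0.0785]
ee_rot: [0.534, -0.512, 0.469, -0.483]
force: [-0.6, 4.7, 0.6]
grip_width: 0.0238
```

Request:
play_rows(
  deltas=[
    [0.001,0,0,0],
  ],
)

```text
time_s: 5.1
tcp_pos: [0.5832, -0.0065, 0.0785]
ee_rot: [0.534, -0.511, 0.469, -0.482]
force: [-1.2, 4.9, 0.6]
grip_width: 0.0236
```

Request:
play_rows(
  deltas=[
    [0.001,0,0,0],
  ],
)

```text
time_s: 5.2
tcp_pos: [0.5832, -0.0069, 0.0785]
ee_rot: [0.535, -0.511, 0.47, -0.482]
force: [-0.9, 5.6, 0.7]
grip_width: 0.024
```

Request:
play_rows(
  deltas=[
    [0.001,0,0,0],
  ],
)

```text
time_s: 5.3
tcp_pos: [0.5833, -0.0071, 0.0785]
ee_rot: [0.535, -0.511, 0.47, -0.482]
force: [-1.1, 6.1, 0.5]
grip_width: 0.0237
```

Request:
play_rows(
  deltas=[
    [0.001,0,0,0],
  ],
)

```text
time_s: 5.4
tcp_pos: [0.5833, -0.0073, 0.0785]
ee_rot: [0.535, -0.51, 0.471, -0.481]
force: [-0.9, 5.8, 0.8]
grip_width: 0.0236
```

```bash
for i in 1 2 3; do python3 rd.py; python3 -c "
from station import r
r.grab_frame('top')"; done
```

```text
t5.40 bx 1.17 by -6.40 z 78.5 mm  Fx -0.30 Fy 5.85 Fz 0.80  T [0.23 0.13 0.13] w 0.0236
t5.45 bx 1.16 by -6.40 z 78.5 mm  Fx -1.12 Fy 6.73 Fz 0.31  T [0.15 0.13 0.13] w 0.0236
t5.50 bx 1.14 by -6.41 z 78.5 mm  Fx 0.87 Fy 6.83 Fz 0.64  T [0.18 0.11 0.15] w 0.0237
```

Request:
play_rows(
  deltas=[
    [0.0013,0,0,0],
  ],
)

```text
time_s: 5.65
tcp_pos: [0.5833, -0.0076, 0.0785]
ee_rot: [0.536, -0.51, 0.471, -0.481]
force: [-0.5, 7.1, 1.3]
grip_width: 0.024
```

Request:
play_rows(
  deltas=[
    [0.0014,0,0,0],
  ],
)

```text
time_s: 5.75
tcp_pos: [0.5833, -0.0079, 0.0785]
ee_rot: [0.536, -0.51, 0.471, -0.48]
force: [-0.7, 8.8, 1.2]
grip_width: 0.0236
```

```bash
cat >> rd.py <<'E'
R=Rt(s['ee_rot']);g=s['tcp_pos']-R[:,1]*r.grip_depth-O
print('   grasp by %.2f  tooly %s'%(1e3*g@BY,R[:,1].round(4)))
E
python3 rd.py;python3 -c "
from station import r
r.grab_frame('top')"; python3 rd.py
```

```text
t5.75 bx 1.14 by -7.03 z 78.5 mm  Fx 0.13 Fy 8.83 Fz 1.19  T [0.18 0.15 0.09] w 0.0236
   grasp by -7.32  tooly [ 0.0346  0.0191 -0.9992]
t5.80 bx 1.17 by -7.06 z 78.5 mm  Fx -0.65 Fy 7.81 Fz 0.61  T [0.14 0.11 0.09] w 0.0241
   grasp by -7.36  tooly [ 0.0346  0.0191 -0.9992]
```

Request:
play_rows(
  deltas=[
    [-0.0015,0,0,0],
    [-0.0015,0,0,0],
    [-0.0015,0,0,0],
    [-0.0015,0,0,0],
    [-0.001,0,0,0],
    [-0.001,0,0,0],
  ],
)

```text
time_s: 6.4
tcp_pos: [0.5827, -0.0021, 0.0785]
ee_rot: [0.535, -0.511, 0.469, -0.482]
force: [0.1, -0.8, -0.6]
grip_width: 0.0239
```

```bash
python3 rd.py
```

```text
t6.40 bx 1.12 by -1.24 z 78.5 mm  Fx 0.06 Fy -0.82 Fz -0.56  T [-0.65  0.01  0.04] w 0.0239
   grasp by -1.42  tooly [ 0.0351  0.0133 -0.9993]
```

Request:
play_rows(
  deltas=[
    [-0.001,0,0,0],
    [-0.001,0,0,0],
    [-0.001,0,0,0],
    [-0.001,0,0,0],
  ],
)

```text
time_s: 6.8
tcp_pos: [0.5823, 0.0019, 0.0785]
ee_rot: [0.535, -0.511, 0.469, -0.482]
force: [-0.2, -0.7, -0.4]
grip_width: 0.0237
```

Request:
play_rows(
  deltas=[
    [-0.001,0,0,0],
    [-0.001,0,0,0],
  ],
)

```text
time_s: 7.0
tcp_pos: [0.5821, 0.0041, 0.0785]
ee_rot: [0.535, -0.511, 0.469, -0.482]
force: [-0.4, -0.2, -0.3]
grip_width: 0.0239
```

Request:
play_rows(
  deltas=[
    [-0.001,0,0,0],
  ],
)

```text
time_s: 7.1
tcp_pos: [0.582, 0.0052, 0.0785]
ee_rot: [0.535, -0.511, 0.469, -0.482]
force: [0.4, -1.0, -1.9]
grip_width: 0.0239
```

```bash
python3 rd.py
```

```text
t7.10 bx 1.11 by 6.17 z 78.5 mm  Fx 0.26 Fy -0.98 Fz -1.87  T [-0.69  0.03  0.03] w 0.0239
   grasp by 5.99  tooly [ 0.0351  0.0131 -0.9993]
```

Request:
play_rows(
  deltas=[
    [-0.001,0,0,0],
    [-0.001,0,0,0],
  ],
)

```text
time_s: 7.3
tcp_pos: [0.5819, 0.0061, 0.0785]
ee_rot: [0.534, -0.512, 0.468, -0.482]
force: [0.2, -8.1, -2.0]
grip_width: 0.0239
```

Request:
play_rows(
  deltas=[
    [-0.001,0,0,0],
    [-0.001,0,0,0],
  ],
)

```text
time_s: 7.5
tcp_pos: [0.5819, 0.006, 0.0785]
ee_rot: [0.533, -0.513, 0.468, -0.483]
force: [0.4, -6.5, -2.1]
grip_width: 0.0241
```

Request:
play_rows(
  deltas=[
    [-0.001,0,0,0],
  ],
)

```text
time_s: 7.6
tcp_pos: [0.5819, 0.006, 0.0785]
ee_rot: [0.533, -0.513, 0.467, -0.484]
force: [-0.2, -6.7, -3.4]
grip_width: 0.0234
```

```bash
python3 rd.py;python3 -c "
from station import r
r.grab_frame('top')"; python3 rd.py
```

```text
t7.60 bx 1.08 by 6.92 z 78.5 mm  Fx -0.90 Fy -6.69 Fz -3.36  T [-0.91  0.01  0.12] w 0.0234
   grasp by 6.89  tooly [ 0.0361  0.0053 -0.9993]
t7.65 bx 1.08 by 6.92 z 78.5 mm  Fx -0.08 Fy -6.51 Fz -1.33  T [-0.83 -0.08  0.07] w 0.0239
   grasp by 6.89  tooly [ 0.0362  0.0052 -0.9993]
```

Request:
play_rows(
  deltas=[
    [0,0,0,0],
    [0,0,0,0],
    [0,0,0,0],
  ],
  jaw=0.05,
)

```text
time_s: 7.95
tcp_pos: [0.5821, 0.0072, 0.0787]
ee_rot: [0.534, -0.511, 0.469, -0.484]
force: [0.6, -0.1, -0.1]
grip_width: 0.0498
```

```bash
python3 rd.py;python3 -c "
from station import r
import cv2
f=r.grab_frame('wrist');cv2.imwrite('pics/w5.png',f['image'][:,:,::-1])"; python3 rd.py
```

```text
t7.95 bx 1.40 by 8.12 z 78.7 mm  Fx 0.54 Fy -0.20 Fz -0.06  T [ 0.   -0.    0.03] w 0.0498
   grasp by 8.02  tooly [ 0.0366  0.0092 -0.9993]
t8.00 bx 1.43 by 8.11 z 78.8 mm  Fx 0.47 Fy 0.38 Fz -0.07  T [-0.05 -0.02 -0.02] w 0.0501
   grasp by 8.01  tooly [ 0.0367  0.0091 -0.9993]
```

View pics/w5.png

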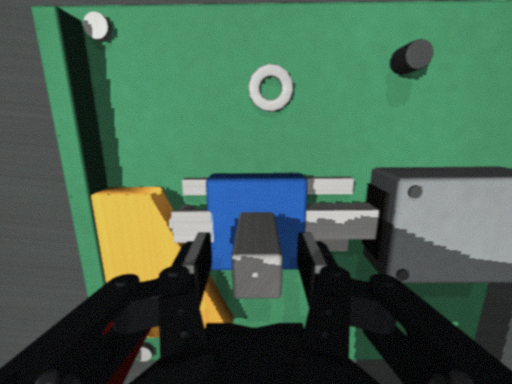

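Request:
play_rows(
  deltas=[
    [0,-0.035,0,0],
    [0,-0.035,0,0],
    [0,-0.015,0,0],
    [-0.032,0,-0.038,0],
    [-0.032,0,-0.038,0],
    [-0.032,0,-0.038,0],
    [0,0,0,0],
    [0,0,0,0],
  ],
  jaw=0,
)

```text
time_s: 8.8
tcp_pos: [0.4522, 0.0956, 0.1609]
ee_rot: [0.534, -0.51, 0.471, -0.482]
force: [-0.6, -0.2, -0.0]
grip_width: -0.0002
```

```bash
python3 rd.py;python3 -c "
from look import *
import cv2
info([.458,.0926,.075])
f=r.grab_frame('wrist');cv2.imwrite('pics/w6.png',f['image'][:,:,::-1]);pickle.dump(f,open('w6.pkl','wb'))"
```

```text
t8.80 bx -119.31 by 108.67 z 160.9 mm  Fx -0.62 Fy -0.11 Fz -0.05  T [-0.01 -0.01 -0.02] w -0.0002
   grasp by 108.47  tooly [ 0.0347  0.0137 -0.9993]
8.8 [0.4522 0.0956 0.1609] F [-0.61 -0.16 -0.05] Fbase -0.62 -0.11 to [0.0044 0.086  0.0024] (np.float64(3.136144940937484), np.float64(-0.0054477126523089225)) -0.00019731924540090592
```

View pics/w6.png

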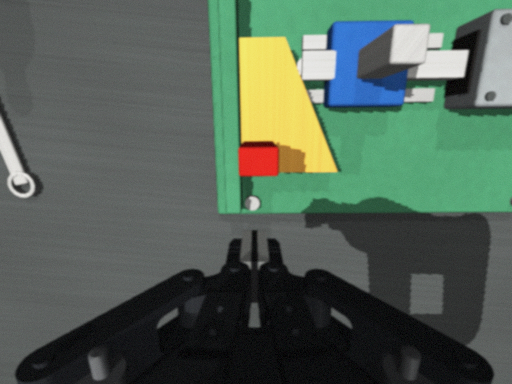

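Request:
play_rows(
  deltas=[
    [0.003,0.03,0,0],
    [0,0.03,0,0],
    [0,0.024,-0.002,0],
    [0,0,0,0],
  ],
)

```text
time_s: 9.25
tcp_pos: [0.4587, 0.0917, 0.0761]
ee_rot: [0.534, -0.508, 0.471, -0.484]
force: [-0.5, 0.8, 0.1]
grip_width: 0.0001
```

```bash
python3 rd.py;python3 -c "
from look import *
import cv2
f=r.grab_frame('wrist');cv2.imwrite('pics/w7.png',f['image'][:,:,::-1]);pickle.dump(f,open('w7.pkl','wb'))"
```

```text
t9.25 bx -113.23 by 104.12 z 76.1 mm  Fx -0.47 Fy 0.85 Fz 0.11  T [ 0.02  0.08 -0.02] w 0.0001
   grasp by 103.92  tooly [ 0.0388  0.0142 -0.9991]
```

View pics/w7.png

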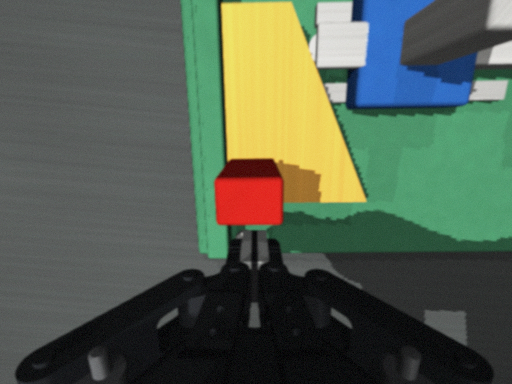

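Request:
play_rows(
  deltas=[
    [-0.002,0,0.003,0],
    [0,0,0.003,0],
    [0,0,0.003,0],
  ],
)

```text
time_s: 9.6
tcp_pos: [0.4729, 0.0942, 0.0823]
ee_rot: [0.536, -0.506, 0.469, -0.487]
force: [-8.3, -0.4, -3.1]
grip_width: -0.0003
```

```bash
python3 rd.py
```

```text
t9.60 bx -98.88 by 105.28 z 82.3 mm  Fx -8.30 Fy 0.43 Fz -3.13  T [-0.17  1.71  0.04] w -0.0003
   grasp by 105.09  tooly [ 0.0469  0.0147 -0.9988]
```

Request:
play_rows(
  deltas=[
    [0,0,0.001,0],
    [0,0,0.001,0],
  ],
)

```text
time_s: 9.8
tcp_pos: [0.4727, 0.0943, 0.0822]
ee_rot: [0.534, -0.508, 0.471, -0.485]
force: [-4.8, -1.0, 1.5]
grip_width: 0.0003
```

Request:
play_rows(
  deltas=[
    [0,0,0.001,0],
  ],
)

```text
time_s: 9.9
tcp_pos: [0.4727, 0.0943, 0.0823]
ee_rot: [0.533, -0.509, 0.472, -0.484]
force: [-5.3, 0.1, 0.0]
grip_width: -0.0
```

```bash
python3 rd.py
```

```text
t9.90 bx -99.05 by 105.33 z 82.3 mm  Fx -5.26 Fy 0.64 Fz 0.01  T [-0.13  0.79 -0.  ] w -0.0000
   grasp by 105.14  tooly [ 0.0363  0.0135 -0.9992]
```

Request:
play_rows(
  deltas=[
    [0,0,0.002,0],
    [0,0,0.002,0],
    [0,0,0.002,0],
  ],
)

```text
time_s: 10.2
tcp_pos: [0.4728, 0.0942, 0.0824]
ee_rot: [0.529, -0.514, 0.475, -0.48]
force: [-9.9, -1.4, 5.4]
grip_width: -0.0004
```

```bash
python3 rd.py
```

```text
t10.20 bx -99.02 by 105.30 z 82.4 mm  Fx -10.02 Fy -0.46 Fz 5.44  T [-0.26  1.46  0.01] w -0.0004
   grasp by 105.13  tooly [ 0.0186  0.011  -0.9998]
```

Request:
play_rows(
  deltas=[
    [0,0,0.0025,0],
    [0,0,0.0025,0],
  ],
)

```text
time_s: 10.4
tcp_pos: [0.4732, 0.0943, 0.0826]
ee_rot: [0.525, -0.518, 0.478, -0.476]
force: [-10.2, -2.3, 5.3]
grip_width: 0.0
```

```bash
python3 rd.py
```

```text
t10.40 bx -98.56 by 105.32 z 82.6 mm  Fx -10.33 Fy -1.34 Fz 5.31  T [-0.26  1.59 -0.01] w 0.0000
   grasp by 105.16  tooly [ 0.0053  0.0091 -0.9999]
```

Request:
play_rows(
  deltas=[
    [0,0,0.0025,0],
    [0,0,0.0025,0],
  ],
)

```text
time_s: 10.6
tcp_pos: [0.4738, 0.0943, 0.0827]
ee_rot: [0.522, -0.522, 0.481, -0.473]
force: [-9.8, -1.9, 5.0]
grip_width: 0.0001
```

```bash
python3 rd.py
```

```text
t10.60 bx -97.97 by 105.26 z 82.7 mm  Fx -9.90 Fy -0.96 Fz 5.02  T [-0.18  1.47 -0.01] w 0.0001
   grasp by 105.11  tooly [-0.0077  0.0072 -0.9999]
```

Request:
play_rows(
  deltas=[
    [0,0,0.005,0],
    [0,0,0.005,0],
    [0,0,0.005,0],
  ],
)

```text
time_s: 10.9
tcp_pos: [0.4819, 0.0951, 0.0829]
ee_rot: [-0.517, 0.528, -0.485, 0.468]
force: [-11.7, -1.6, 5.9]
grip_width: -0.0003
```

```bash
python3 rd.py
```

```text
t10.90 bx -89.84 by 105.26 z 82.9 mm  Fx -11.80 Fy -0.45 Fz 5.94  T [-0.24  1.55 -0.01] w -0.0003
   grasp by 105.12  tooly [-0.0277  0.0044 -0.9996]
```

Request:
play_rows(
  deltas=[
    [0,0,0.005,0],
    [0,0,0.005,0],
    [0,0,0.005,0],
  ],
)

```text
time_s: 11.2
tcp_pos: [0.4904, 0.0959, 0.0831]
ee_rot: [-0.512, 0.533, -0.489, 0.463]
force: [-10.7, -1.4, 6.8]
grip_width: 0.0001
```

```bash
python3 rd.py; python3 -c "
from look import *
f=r.grab_frame('wrist');cv2.imwrite('pics/w8.png',f['image'][:,:,::-1])"
```

```text
t11.20 bx -81.33 by 105.28 z 83.1 mm  Fx -10.83 Fy -0.40 Fz 6.82  T [-0.24  1.55  0.06] w 0.0001
   grasp by 105.17  tooly [-0.0475  0.0016 -0.9989]
```

View pics/w8.png

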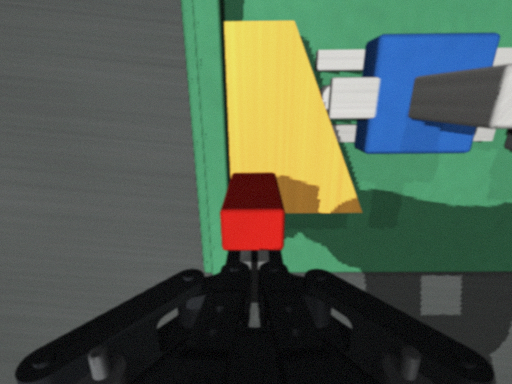

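Request:
play_rows(
  deltas=[
    [0,0,0.005,0],
    [0,0,0,0],
  ],
)

```text
time_s: 11.45
tcp_pos: [0.4938, 0.0963, 0.0836]
ee_rot: [-0.51, 0.535, -0.49, 0.462]
force: [-0.3, -0.6, -0.4]
grip_width: 0.0002
```

```bash
python3 rd.py
```

```text
t11.45 bx -77.91 by 105.28 z 83.6 mm  Fx -0.40 Fy -0.56 Fz -0.37  T [-0.04 -0.04 -0.  ] w 0.0002
   grasp by 105.17  tooly [-5.370e-02  6.000e-04 -9.986e-01]
```

Request:
play_rows(
  deltas=[
    [0,0,-0.01,0],
    [0,0,-0.02,0],
    [0,-0.01,-0.03,0],
    [0,-0.04,-0.04,0],
    [0,-0.04,-0.04,0],
    [0,0,0,0],
  ],
)

```text
time_s: 12.05
tcp_pos: [0.3661, 0.084, 0.1769]
ee_rot: [-0.513, 0.532, -0.487, 0.465]
force: [0.8, -0.5, 0.3]
grip_width: -0.0002
```

```bash
python3 rd.py; python3 -c "
from look import *
for n in ('top','scene'):
    f=r.grab_frame(n);cv2.imwrite('pics/%s9.png'%n,f['image'][:,:,::-1]);pickle.dump(f,open(n+'9.pkl','wb'))
t=cv2.imread('pics/top9.png')[140:250,220:340];cv2.imwrite('pics/top9c.png',cv2.resize(t,None,fx=5,fy=5,interpolation=cv2.INTER_CUBIC))
t=cv2.imread('pics/scene9.png')[165:265,180:320];cv2.imwrite('pics/scene9c.png',cv2.resize(t,None,fx=5,fy=5,interpolation=cv2.INTER_CUBIC))
"
```

```text
t12.05 bx -206.15 by 105.40 z 176.9 mm  Fx 0.80 Fy -0.54 Fz 0.30  T [-0.02 -0.06  0.07] w -0.0002
   grasp by 105.29  tooly [-0.0416  0.0018 -0.9991]
```

View pics/top9c.png

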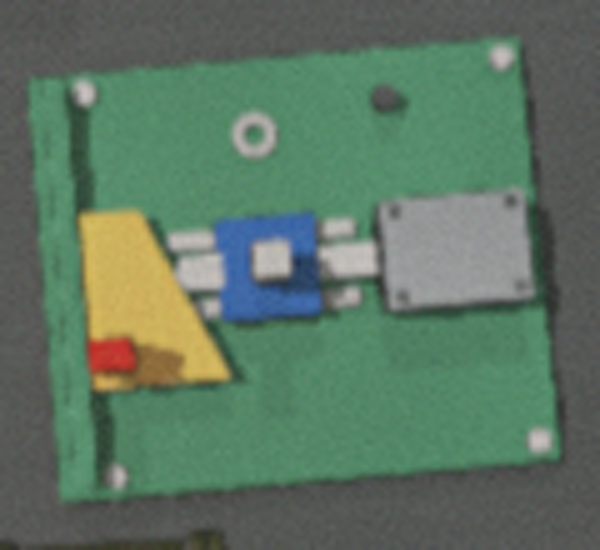

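View pics/scene9c.png

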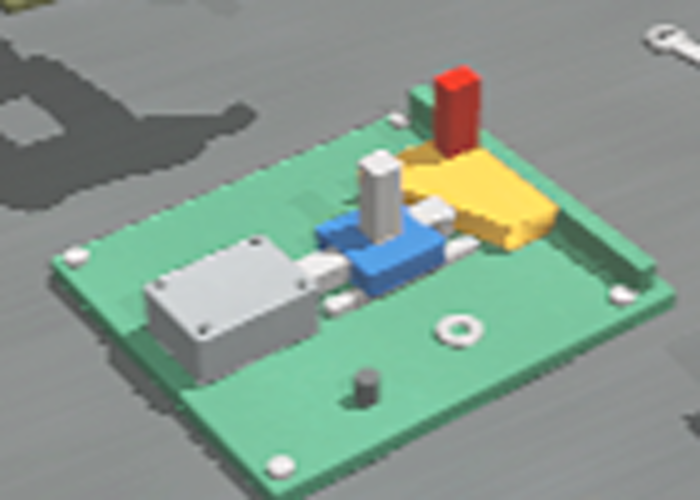

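```bash
cat > meas.py <<'E'
from h import *
BX=np.array([np.cos(.1),np.sin(.1),0]);BY=np.array([-np.sin(.1),np.cos(.1),0])
def cen(f,kind,box):
    x0,y0,x1,y1=box;im=f['image'][y0:y1,x0:x1].astype(float);R,G,B=im[...,0],im[...,1],im[...,2]
    if kind=='red': w=np.clip((R-1.5*G-20)/60,0,1)*(R>90)
    if kind=='yel': w=np.clip((np.minimum(R,G)-B-30)/60,0,1)*(R>G)
    if kind=='blue': w=np.clip((B-R-40)/60,0,1)
    yy,xx=np.mgrid[y0:y1,x0:x1];return (np.array([(w*xx).sum(),(w*yy).sum()])/w.sum()),w.sum()
boxes={'top':(226,155,300,235),'scene':(230,170,305,230)}
def allm(tag):
    o={}
    for n in ('top','scene'):
        f=pickle.load(open(n+tag+'.pkl','rb'))
        for k,z in (('red',.11 if n=='top' else .08),('yel',.044),('blue',.048)):
            c,a=cen(f,k,boxes[n]);p=ray(f,c,z);o[n,k]=(p@BX*1e3,p@BY*1e3,a)
    return o
E
python3 -c "
from meas import *
a=allm('0');b=allm('9')
for k in a: print(k,np.round(a[k],2),'d',np.round(np.array(b[k])-a[k],2))
f=pickle.load(open('w7.pkl','rb'))
"
```

```text
('top', 'red') [501.27  46.22  47.04] d [22.73 -0.07  3.64]
('top', 'yel') [540.92  25.87 509.67] d [22.71 -0.15  3.88]
('top', 'blue') [578.29 -56.47 253.35] d [ 0.16 -3.81 -0.37]
('scene', 'red') [503.24  50.9  105.57] d [21.6   0.89 -2.13]
('scene', 'yel') [557.33  27.26 352.65] d [25.16  0.57 14.55]
('scene', 'blue') [596.51 -64.88 204.77] d [ 0.71 -4.28 -1.58]
```

```bash
cat >> rd.py <<'E'
h=(0.111-s['tcp_pos'][2]); cp=d-R[:,1]*h
print('   cp bx %.2f  tilt %.4f'%(1e3*cp@BX,R[:,1]@BX), 'to', to(s,O+BX*-.095+BY*.105+np.array([0,0,.08])).round(4))
E
python3 rd.py
```

```text
t12.15 bx -206.41 by 105.31 z 172.4 mm  Fx -0.05 Fy 0.31 Fz -1.16  T [0.01 0.03 0.02] w -0.0000
   grasp by 105.20  tooly [-0.0493  0.0012 -0.9988]
   cp bx -209.42  tilt -0.0490 to [0.0004 0.0868 0.1158]
```

Request:
play_rows(
  deltas=[
    [0,0,0.03,0],
    [0,0,0.035,0],
    [0,0.02,0.025,0],
    [0,0.03,0.01,0],
    [0,0.02,0,0],
    [0,0,0,0],
    [0,0,0,0],
  ],
)

```text
time_s: 12.85
tcp_pos: [0.4648, 0.0935, 0.085]
ee_rot: [-0.508, 0.537, -0.492, 0.46]
force: [-0.2, -0.5, 0.2]
grip_width: -0.0002
```

```bash
python3 rd.py
```

```text
t12.85 bx -107.02 by 105.30 z 85.0 mm  Fx -0.20 Fy -0.45 Fz 0.24  T [ 0.   -0.05  0.01] w -0.0002
   grasp by 105.19  tooly [-6.060e-02  3.000e-04 -9.982e-01]
   cp bx -105.45  tilt -0.0603 to [0.0003 0.0043 0.0123]
```

Request:
play_rows(
  deltas=[
    [0,0.003,0.006,0],
    [0,0,0.006,0],
    [0,0,0.004,0],
    [0,0,0.002,0],
    [0,0,0,0],
  ],
)

```text
time_s: 13.35
tcp_pos: [0.4863, 0.0955, 0.0836]
ee_rot: [-0.51, 0.535, -0.491, 0.461]
force: [0.6, 0.3, -0.1]
grip_width: -0.0002
```

```bash
python3 rd.py
```

```text
t13.35 bx -85.44 by 105.24 z 83.6 mm  Fx 0.60 Fy 0.26 Fz -0.06  T [ 0.01 -0.05 -0.01] w -0.0002
   grasp by 105.12  tooly [-5.530e-02  8.000e-04 -9.985e-01]
   cp bx -83.93  tilt -0.0549 to [ 0.0003  0.0041 -0.0093]
```

Request:
play_rows(
  deltas=[
    [0,0,0.002,0],
    [0,0,0.001,0],
    [0,0,0.001,0],
  ],
)

```text
time_s: 13.65
tcp_pos: [0.491, 0.096, 0.0844]
ee_rot: [-0.51, 0.535, -0.49, 0.462]
force: [-0.1, 0.0, -0.0]
grip_width: 0.0003
```

Request:
play_rows(
  deltas=[
    [0,0,0.001,0],
    [0,0,0.001,0],
  ],
)

```text
time_s: 13.85
tcp_pos: [0.493, 0.0962, 0.0843]
ee_rot: [-0.51, 0.535, -0.49, 0.462]
force: [0.1, 0.1, -0.2]
grip_width: -0.0001
```

Request:
play_rows(
  deltas=[
    [0,0,0.001,0],
  ],
)

```text
time_s: 13.95
tcp_pos: [0.494, 0.0963, 0.0842]
ee_rot: [-0.51, 0.535, -0.49, 0.462]
force: [-0.4, 1.2, -0.2]
grip_width: 0.0001
```

```bash
python3 rd.py
```

```text
t13.95 bx -77.70 by 105.28 z 84.2 mm  Fx -0.29 Fy 1.22 Fz -0.23  T [ 0.   -0.05  0.  ] w 0.0001
   grasp by 105.16  tooly [-0.0536  0.001  -0.9986]
   cp bx -76.27  tilt -0.0532 to [ 0.0004  0.0051 -0.0171]
```

Request:
play_rows(
  deltas=[
    [0,0,0.001,0],
  ],
)

```text
time_s: 14.05
tcp_pos: [0.4941, 0.0963, 0.0841]
ee_rot: [-0.509, 0.536, -0.491, 0.461]
force: [-6.4, -0.7, 5.5]
grip_width: -0.0
```

```bash
python3 rd.py
```

```text
t14.05 bx -77.60 by 105.27 z 84.1 mm  Fx -6.46 Fy -0.12 Fz 5.46  T [-0.1   1.02  0.03] w -0.0000
   grasp by 105.16  tooly [-5.650e-02  7.000e-04 -9.984e-01]
   cp bx -76.09  tilt -0.0561 to [ 0.0004  0.005  -0.0171]
```

Request:
play_rows(
  deltas=[
    [0,0,0.001,0],
  ],
)

```text
time_s: 14.15
tcp_pos: [0.494, 0.0963, 0.084]
ee_rot: [-0.508, 0.537, -0.492, 0.46]
force: [-6.3, -0.2, 4.0]
grip_width: -0.0002
```

```bash
python3 rd.py
```

```text
t14.15 bx -77.70 by 105.29 z 84.0 mm  Fx -6.28 Fy 0.37 Fz 4.00  T [-0.03  0.81  0.04] w -0.0002
   grasp by 105.18  tooly [-5.990e-02  3.000e-04 -9.982e-01]
   cp bx -76.09  tilt -0.0596 to [ 0.0004  0.0051 -0.017 ]
```

Request:
play_rows(
  deltas=[
    [0,0,0.005,0],
    [0,0,0.005,0],
  ],
)

```text
time_s: 14.35
tcp_pos: [0.4983, 0.0968, 0.0835]
ee_rot: [-0.504, 0.541, -0.495, 0.456]
force: [-16.0, -1.8, 13.3]
grip_width: -0.0001
```

```bash
python3 rd.py
```

```text
t14.35 bx -73.31 by 105.39 z 83.5 mm  Fx -16.07 Fy -0.25 Fz 13.33  T [-0.31  2.31  0.01] w -0.0001
   grasp by 105.28  tooly [-0.0764 -0.0015 -0.9971]
   cp bx -71.21  tilt -0.0761 to [ 0.0005  0.0051 -0.0214]
```

Request:
play_rows(
  deltas=[
    [0,0,0,0],
  ],
)

```text
time_s: 14.45
tcp_pos: [0.4978, 0.0968, 0.0835]
ee_rot: [-0.503, 0.542, -0.496, 0.456]
force: [0.5, 0.7, 0.5]
grip_width: 0.0001
```

```bash
python3 rd.py;  python3 -c "
from look import *
for n in ('top','scene'):
    f=r.grab_frame(n);cv2.imwrite('pics/%s10.png'%n,f['image'][:,:,::-1]);pickle.dump(f,open(n+'10.pkl','wb'))
from meas import *
a=allm('0');b=allm('9');c=allm('10')
for k in a: print(k,'d',np.round(np.array(b[k])-a[k],2),np.round(np.array(c[k])-a[k],2))
"; python3 rd.py
```

```text
t14.45 bx -73.81 by 105.42 z 83.5 mm  Fx 0.52 Fy 0.68 Fz 0.48  T [-0.02 -0.08 -0.01] w 0.0001
   grasp by 105.31  tooly [-0.0783 -0.0017 -0.9969]
   cp bx -71.67  tilt -0.0781 to [ 0.0005  0.0052 -0.0208]
('top', 'red') d [22.73 -0.07  3.64] [   nan    nan -47.04]
('top', 'yel') d [22.71 -0.15  3.88] [  59.12    8.94 -347.7 ]
('top', 'blue') d [ 0.16 -3.81 -0.37] [-0.27 -6.18  7.92]
('scene', 'red') d [21.6   0.89 -2.13] [27.09 -0.69  9.49]
('scene', 'yel') d [25.16  0.57 14.55] [28.75 -0.14 27.8 ]
('scene', 'blue') d [ 0.71 -4.28 -1.58] [ 0.79 -6.45 -2.03]
t14.55 bx -73.46 by 105.44 z 83.4 mm  Fx -1.54 Fy 0.59 Fz 1.01  T [-0.05  0.27  0.  ] w -0.0003
   grasp by 105.33  tooly [-0.0768 -0.0014 -0.997 ]
   cp bx -71.35  tilt -0.0765 to [ 0.0005  0.005  -0.0212]meas.py:8: RuntimeWarning: invalid value encountered in divide
  yy,xx=np.mgrid[y0:y1,x0:x1];return (np.array([(w*xx).sum(),(w*yy).sum()])/w.sum()),w.sum()
```

Request:
play_rows(
  deltas=[
    [0,0,0.005,0],
  ],
)

```text
time_s: 14.65
tcp_pos: [0.4999, 0.0971, 0.0831]
ee_rot: [-0.501, 0.544, -0.497, 0.453]
force: [-18.7, -2.5, 16.3]
grip_width: 0.0002
```

```bash
python3 rd.py
```

```text
t14.65 bx -71.74 by 105.50 z 83.1 mm  Fx -18.84 Fy -0.64 Fz 16.25  T [-0.36  2.7   0.02] w 0.0002
   grasp by 105.39  tooly [-0.0862 -0.0025 -0.9963]
   cp bx -69.34  tilt -0.0860 to [ 0.0006  0.0051 -0.0229]
```

Request:
play_rows(
  deltas=[
    [0,0,0,0],
    [0,0,-0.01,0],
    [0,0,-0.02,0],
    [0,-0.01,-0.03,0],
    [0,-0.04,-0.04,0],
    [0,-0.04,-0.04,0],
    [0,0,0,0],
  ],
)

```text
time_s: 15.35
tcp_pos: [0.3727, 0.0845, 0.1771]
ee_rot: [-0.502, 0.543, -0.497, 0.454]
force: [0.6, 0.6, -0.2]
grip_width: 0.0001
```

```bash
python3 rd.py;  python3 -c "
from look import *
for n in ('top','scene'):
    f=r.grab_frame(n);cv2.imwrite('pics/%s11.png'%n,f['image'][:,:,::-1]);pickle.dump(f,open(n+'11.pkl','wb'))
t=cv2.imread('pics/top11.png')[140:250,220:340];cv2.imwrite('pics/top11c.png',cv2.resize(t,None,fx=5,fy=5,interpolation=cv2.INTER_CUBIC))
from meas import *
a=allm('0');b=allm('9');c=allm('11')
for k in a: print(k,'d',np.round(np.array(b[k])-a[k],2),np.round(np.array(c[k])-a[k],2))
"; python3 rd.py
```

```text
t15.35 bx -199.53 by 105.30 z 177.1 mm  Fx 0.67 Fy 0.50 Fz -0.18  T [ 0.06 -0.06  0.03] w 0.0001
   grasp by 105.19  tooly [-0.0826 -0.002  -0.9966]
   cp bx -204.98  tilt -0.0825 to [0.0005 0.0881 0.1122]
('top', 'red') d [22.73 -0.07  3.64] [29.38  0.12  1.65]
('top', 'yel') d [22.71 -0.15  3.88] [29.63 -0.1   4.22]
('top', 'blue') d [ 0.16 -3.81 -0.37] [ 0.07 -6.61  4.32]
('scene', 'red') d [21.6   0.89 -2.13] [29.09  0.63  0.41]
('scene', 'yel') d [25.16  0.57 14.55] [30.64 -0.55 31.03]
('scene', 'blue') d [ 0.71 -4.28 -1.58] [ 1.14 -7.46 -0.38]
t15.45 bx -199.96 by 105.20 z 172.6 mm  Fx 0.02 Fy -0.43 Fz 0.66  T [ 0.01 -0.09 -0.01] w -0.0000
   grasp by 105.09  tooly [-0.0903 -0.0026 -0.9959]
   cp bx -205.51  tilt -0.0901 to [0.0004 0.0827 0.1129]
```

View pics/top11c.png

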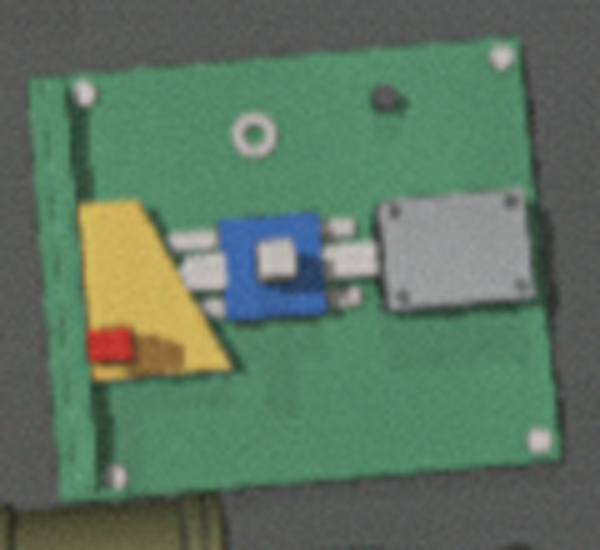

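```bash
python3 -c "
from station import r
r.job_done();print(r.state()['time_s'])"
```

```text
the job is handed in; nothing more can be done
the job is handed in; nothing more can be done
```

I measured the play first, then pushed the wedge in 29.5 mm by its red tab. By my measurements that leaves the carriage lightly nipped at about 5.5 N. I backed the gripper clear of everything and handed the job in at about 15.5 s of the 70 s allowed.

- **Rocking the carriage:** Gripping the post, I moved it towards the nut box until the pad pushed back with about 8 N. Then I moved it back until it stopped firmly on the wedge at about 6.5 N, peaking at 8 N. The play came out at about 12.0 mm, give or take 0.4 mm.
- **Wedge travel:** At 0.45 mm per mm, closing 12.0 mm takes 26.7 mm of wedge. I stopped at 29.5 mm, so the pad should be pushed back about 1.2 mm, give or take 0.5 mm. That is inside the 3 to 10 N range, on its lighter half.
- **Checks on the travel:** The arm's own position gave 29.5 mm. The top camera gave 29.4 and 29.6 mm, and the scene camera gave 29.1 and 30.6 mm.
- **Not checked:** I did not feel the carriage again after the last push, so the nip force is worked out from these distances, not measured.
- **Less tidy:**
  - The gripper tilted about 5 degrees while pushing. On the last push the tab saw about 19 N along the slide and 16 N downwards for a moment.
  - The camera's reading of how far the carriage moved (6.6 to 7.5 mm) disagrees by up to about 1 mm with the 6.2 mm I expected.
- **Other things on the bench:** The last top view showed the washer and bolt blank where they started. The arm's path kept clear of the rest, but I did not compare them before and after.

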